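# Unlock and open the counter display case

### The job

Open the little display case on the counter for a customer. Pull the round knob of its captive lock screw straight up against the spring until the thread can catch, wind it counterclockwise (seen from above) to its stop so that the screw stays parked up on its own, then slide the clear lid fully open and let go. Do not disturb the candle tin inside or the goods around the case.

Things in the scene. Friction and masses are not known exactly. Their poses are not given: they have to be found in the camera images.
- case: Fixed light-wood display case, 150 (its x) x 300 (its y) mm, z up; origin: centre of its underside. Walls with brass lips 72 mm high. Lock block at its +y end (left seen from the robot), y +110 to +150 mm, 81 mm high, with a brass bushing at (0, +124) mm, 38 mm across, top at 94 mm. Bay at y -10 to +110 mm under the clear lid; solid deck at y -140 to -10 mm, over which the lid slides open.
- knob_middle (a point): Middle of the round knurled brass knob of the captive screw, on its axis: 28 mm diameter, 22 mm high, axis vertical, at (0, +124) mm in the case's frame; 107 mm above the table when the screw is down (knob's underside 2 mm above the bushing). Can be gripped from any side, more than 60 mm clear of the lid's bar. Rises and turns with the screw.
- screw_lift (a joint): Height of the screw, m. 0 = down, held by a spring (6 N at 0, 9 N at 0.016) and keyed against turning. Pulled up 0.011 to 0.012 (a stop) it can turn and the thread catches; winding then raises it evenly from 0.010 (0.2 rad) to 0.016 (2.3 rad and on), with 1 to 2 mm play, so rise with it. Below 0.013 it still bolts the lid. Let go before 0.4 rad of turn it may drop; later it stays.
- screw_turn (a joint): Turn of the screw, rad, counterclockwise seen from above positive: 0 = keyed start, 2.6 = stop, fully wound out. Turns easily (about 0.06 N m on the thread); it will need more than one grip.
- lid_grip (a point): Middle of the wooden grip bar on the clear lid: 60 mm along the case's x, 12 mm thick along the case's y, 22 mm high; the point is 77 mm above the table, the bar's top 88 mm, and the lid's upper face under it 66 mm. At the start it is at about (0, +15) mm in the case's frame. It moves with the lid.
- lid (a joint): How far the lid has been slid, m, along the case's -y direction (away from the lock screw): 0 = shut, 0.115 = stop, fully open. The lid slides with about 2 N and stays where it is left; the screw bolts it while it is down.
- tin_salt: Round candle tin, 64 mm across and 45 mm high, standing loose in the bay under the clear lid; its origin is the centre of its underside. Leave it where it is.
- glass_candle: Tall glass candle, 66 mm across, 101 mm high, standing on the table left of the case; origin at the centre of its underside. Bystander.
- mug_white: White mug, 74 x 105 x 88 mm, standing on the table left of the case; origin at its underside. Bystander.
- tin_fig: Round candle tin like the one in the case, 64 mm across, 45 mm high, on the table right of the case; origin at the centre of its underside. Bystander.

How it is judged:
On the way, in this order (a step that is already met when the one before it is completed fails the run):
1. the screw has been pulled up to where its thread catches (value of joint screw_lift above 0.0095 m and value of joint lid below 0.01 m), for 0.1 s.
2. the screw is wound out and stays parked up with nothing holding it, the lid still shut (value of joint screw_turn above 2.3 rad and value of joint screw_lift above 0.0145 m and contact force between screw_turn and the fingers below 0.1 N and value of joint lid below 0.01 m), for 0.2 s.
3. the lid is slid fully open (value of joint lid above 0.107 m), for 0.2 s.
At the end, for the whole second after the job is handed in: The lock screw is wound out to its stop (turned more than 2.3 rad, up more than 14.5 mm) and stays there by itself; the lid is slid open by more than 107 of its 115 mm; the candle tin stands upright in the case within 20 mm of where it was (value of joint screw_turn above 2.3 rad and value of joint screw_lift above 0.0145 m and value of joint lid above 0.107 m and distance of tin_salt from where it was at the start of the episode below 0.02 m and angle between tin_salt's own z axis and vertical below 0.2 rad and linear speed of tin_salt below 0.02 m/s); the robot touches nothing.
It fails at once if a bystander (glass candle, mug or tin beside the case) is shifted more than 30 mm (distance of any of glass_candle, mug_white, tin_fig from where it was at the start of the episode above 0.03 m).
It fails at once if the tin in the case is knocked over (angle between tin_salt's own z axis and vertical above 0.5 rad).
It also fails if it takes over 51 s, if anything falls off the work surface, if the arm or the gripper's body presses on something with over 40 N, if the wrist force passes 120 N, or if a joint passes its speed limit or range.

### The arm

A 6-joint arm with a two-finger parallel gripper is mounted at the origin on a cart in front of the work surface, level with it; the furniture and walls round the work are solid. World frame = base frame: x ahead of the robot, y to its left, z up, the work surface at z = 0. Lengths are in m, angles in rad, forces in N, time in s.
With the tool pointing down it reaches from about 0.35 to 0.725 m from the base axis. Payload 6 kg.
Tool frame: the origin (TCP) lies at the very end of the fingers, on their centre line; the grasp point (between the pads) lies 19 mm behind it; z points along the fingers, y is the direction in which the jaws open and shut (so a half turn about z gives the same grasp; the last joint's range is limited). The gripper opens to 85 mm and grips with 20 to 120 N. Pads are 22 mm wide; open, the fingers measure 114 mm over their backs; the gripper's body (76 mm by 85 mm) begins 54 mm behind the grasp point. The pads swing forward as they close: fully open they stand 13 mm farther back than shut.
Start: joints at [-0.81, 0.04, 0.085, 0, -1.615, -0.334], TCP at [0.248, -0.546, 0.21] pointing down, gripper open.
Joint ranges: [-2.56, 2.56], [-1.29, 2.01], [-1.08, 1.49], [-3.29, 1.98], [-2.81, -0.18], [-2.99, 2.99]. Speed limits (rad/s): [2.57, 2.57, 3.01, 3.14, 3.14, 3.14].

### API

Orientations are given as a unit quaternion [x, y, z, w].
In Python, from workcell import status, snapshot, calibration, env gives the robot as it stands.
- The arm moves only by the shell command python3 -m pendant 'ROWS' [FORCE]. ROWS is JSON, a list of rows, each a list of 7 numbers: the shift along the tool's x, y, z in mm, then the turn, a rotation vector about the tool's x, y, z in rad, then the opening, from 0 (shut) to 1 (fully open). A call has 1 to 20 rows; each row is the pose to reach, as a shift and turn from the pose commanded when the call began, along the tool's axes at that moment; what a row does not reach only later rows make up. A row lasts 1/12 s, in which the tool goes at most 41.7 mm and 7.16 degrees, less where a joint would pass 70% of its speed; a pose out of reach is approached as far as the arm can. A call with a gripper value outside its range is refused whole. The fingers move at their own pace and stop on an object; FORCE is the grip in N (left out, the last holds). Time passes only in rows, so rows that repeat a pose let the fingers close. It gives the time, the measured TCP pose, the force and the opening at its end, in the units of the state.
- status.observe(): the state, without advancing time (a new reading comes with each control period).
- snapshot(name): name is "scene" or "top" or "wrist"; returns (picture, depth): 400x640x3 uint8, red, green, blue; 400x640 float32, m along the optical axis (not along the pixel's ray), 0 where there is no reading.
- calibration(name): a dict with "fx", "fy", "cx", "cy" (pixels), "eye" and "rotation" of the camera in the world. Camera axes: x right, y up, looking along -z (the intrinsics and any distortion apply to the point x, -y, -z); pixel columns grow to the right and rows downward; lengths in m; the calibration is good to about 2 mm. A picture is of the moment at which its call begins: read the wrist's pose just before it. calibration takes no time and is no camera call; for the wrist camera it gives the pose at the moment of the call.
- env.finish_job(): hands the job in, once; it reports no verdict.
The state is a dict: "time": time; "joint_pos": joint angles; "dq": joint speeds; "joint_efforts": joint torques, N m; "position": TCP position; "orientation": TCP orientation; "force": force on the tool from outside, world axes, zero at the start; "ft_torque": the same for the moment, N m; "width": opening from 0.0 (shut) to 1.0 (fully open).
Only numpy, scipy, OpenCV 4.12 (cv2) and the standard library are available. Lean on these libraries where they do the work, as an engineer would, in place of code of your own. Each camera call takes 0.05 s, during which the arm holds its last target.

## Working session

There is one attempt and no reset: what is moved stays moved. The work goes in short steps, Python scripts to look and compute and a shell command to move; the robot and the scene stay as the last step left them, time stands still between calls to the robot, and variables do not carry over. Pictures are saved under pics/ and viewed, and the job is handed in when it is done.

```bash
ls; mkdir -p pics
python3 - <<'E'
from workcell import status, snapshot, calibration, env
import cv2,numpy as np
s=status.observe();print(s)
for n in["scene","top"]:
    p,d=snapshot(n);cv2.imwrite(f"pics/{n}0.png",p[:,:,::-1]);np.save(f"pics/{n}0.npy",d)
    print(n,calibration(n))
E
```

```text
pics
{'time': 0.0, 'joint_pos': array([-8.10275222e-01,  4.08137617e-02,  8.38178430e-02, -4.90365657e-04,
       -1.61548036e+00, -3.33697184e-01]), 'dq': array([ 0.00020817,  0.00201004,  0.00096766,  0.00093061, -0.00046721,
       -0.00083225]), 'joint_efforts': array([ 1.19845641e-03, -3.68210757e+01,  3.47416735e+01,  6.93235964e+00,
       -5.47887248e-03,  2.41688628e-05]), 'position': array([ 0.24832295, -0.54580655,  0.20907641]), 'orientation': array([-2.11806104e-01,  9.77311316e-01,  8.44793130e-04, -2.27780135e-04]), 'force': array([ 0.22977139, -0.01549078,  0.57438172]), 'ft_torque': array([-0.00127068, -0.00233211,  0.04195556]), 'width': 1.0021726667212354}
scene {'fx': 395.67832494609263, 'fy': 395.67832494609263, 'cx': 322.4331854770424, 'cy': 196.33929698798568, 'eye': array([0.03528111, 0.73676388, 0.82696277]), 'rotation': array([-0.12349647,  0.3854724 ,  0.86245746, -0.30385323])}
top {'fx': 434.39712633693665, 'fy': 434.39712633693665, 'cx': 322.91491496752184, 'cy': 195.77681309134869, 'eye': array([0.36272939, 0.07379098, 1.3567169 ]), 'rotation': array([ 0.042941  , -0.0386333 , -0.70245356,  0.7093818 ])}
```

View pics/scene0.png

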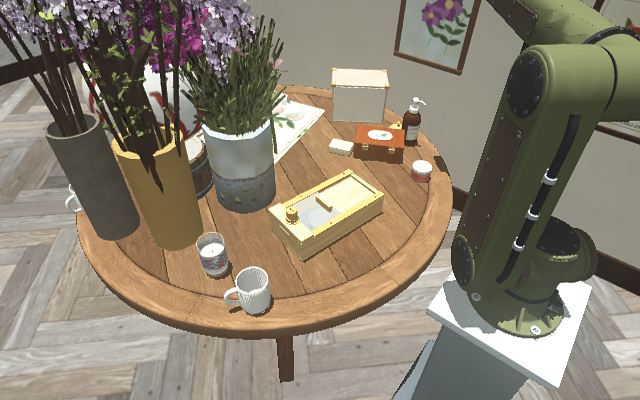

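View pics/top0.png

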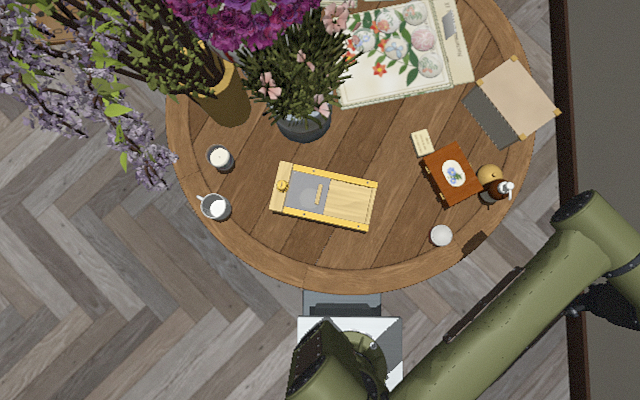

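The scene view shows the case near the table's middle, with the knob at about (292,213). In the top view the knob is at about (283,185), the bar at (318,194), the glass candle at (221,158) and the mug at (215,207). I'll measure these next.

```bash
cat > h.py <<'E'
import numpy as np
from scipy.spatial.transform import Rotation as R
def ray(c,u,v):
    d=np.array([(u-c['cx'])/c['fx'],-(v-c['cy'])/c['fy'],-1.0])
    return np.array(c['eye']),R.from_quat(c['rotation']).apply(d)
def plane(c,u,v,z):
    e,d=ray(c,u,v);return e+d*(z-e[2])/d[2]
def pix(c,p):
    q=R.from_quat(c['rotation']).inv().apply(np.array(p)-c['eye'])
    return c['cx']-c['fx']*q[0]/q[2], c['cy']+c['fy']*q[1]/q[2]
E
python3 - <<'E'
from h import *
from workcell import calibration
import cv2
for n,b in(("top",(255,145,400,245)),("scene",(250,160,400,270))):
    im=cv2.imread(f"pics/{n}0.png");x0,y0,x1,y1=b
    cv2.imwrite(f"pics/{n}_crop.png",cv2.resize(im[y0:y1,x0:x1],None,fx=5,fy=5,interpolation=cv2.INTER_CUBIC))
c=calibration("top")
for nm,u,v,z in(("knob",283,185,.118),("bar",318,194,.088),("c1",282,163,.072),("c2",378,176,.072),("c3",364,232,.072),("c4",270,209,.072)):
    print(nm,plane(c,u,v,z).round(4))
E
```

```text
knob [0.5365 0.1974 0.118 ]
bar [0.5149 0.0968 0.088 ]
c1 [0.6096 0.2063 0.072 ]
c2 [ 0.5728 -0.0818  0.072 ]
c3 [ 0.4053 -0.0398  0.072 ]
c4 [0.4706 0.2391 0.072 ]
```

View pics/top_crop.png

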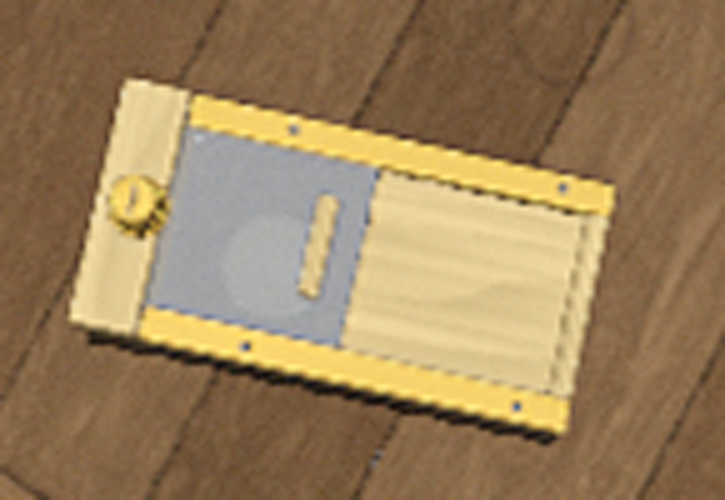

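View pics/scene_crop.png

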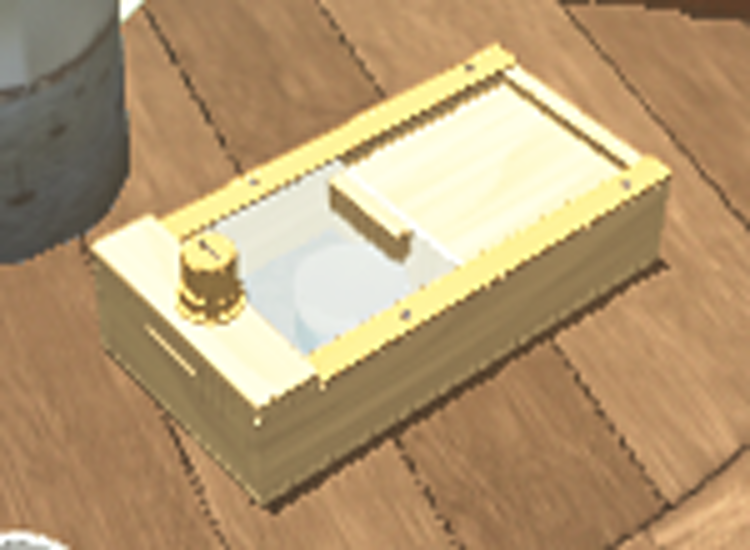

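Run:
```python
from h import *
from workcell import calibration
c=calibration("top");s=calibration("scene")
T=lambda u,v,z:plane(c,255+u/5-.4,145+v/5-.4,z)
S=lambda u,v,z:plane(s,250+u/5-.4,160+v/5-.4,z)
cs=[("A",T(125,78,.081)),("B",T(70,325,.081)),("C",T(568,435,.072)),("D",T(617,183,.072))]
for n,p in cs: print(n,p.round(4))
A,B,C,D=[p for _,p in cs]
print("AB",np.linalg.norm((A-B)[:2]),"CD",np.linalg.norm((C-D)[:2]),"AD",np.linalg.norm((A-D)[:2]),np.linalg.norm((B-C)[:2]))
ey=((A+B)-(C+D))[:2];ey/=np.linalg.norm(ey);ex=np.array([ey[1],-ey[0]])
print("yaw(ey from +y)",np.arctan2(-ey[0],ey[1]),"ex",np.arctan2((A-B)[1],(A-B)[0]),np.arctan2((D-C)[1],(D-C)[0]))
o=((A+B+C+D)/4)[:2];print("o",o,"knob",o+.124*ey,"bar",o+.015*ey)
print("knob top",T(133,203,.118),S(209,248,.118)); print("bar top",T(319,246,.088),S(370,218,.088))
sc=[S(93,243,.081),S(262,402,.081),S(672,175,.072),S(500,48,.072)]
for p in sc: print(p.round(4))
print("so",sum(sc)/4)
# triangulate knob top
e1,d1=ray(c,255+133/5-.4,145+203/5-.4);e2,d2=ray(s,250+209/5-.4,160+248/5-.4)
k=np.linalg.lstsq(np.c_[d1,-d2],e2-e1,rcond=None)[0];print(e1+k[0]*d1,e2+k[1]*d2)
# neighbours
for n,u,v,z in(("candle",221,158,.1),("mug",215,208,.088)):print(n,plane(c,u,v,z))
for u,v in((303,125),(330,120),(290,130)):print(plane(c,u,v,.2))
```

```text
A [0.6163 0.2128 0.081 ]
B [0.4681 0.242  0.081 ]
C [ 0.4066 -0.0522  0.072 ]
D [ 0.557  -0.0817  0.072 ]
AB 0.15112150928080614 CD 0.15328444933798097 AD 0.3003729225879537 0.3005171229152993
yaw(ey from +y) -0.20230873034683827 ex -0.19472075204713865 -0.1938870525137788
o [0.51201345 0.08023022] knob [0.53692895 0.20170128] bar [0.51502742 0.0949243 ]
knob top [0.53584034 0.20254293 0.118     ] [0.53791799 0.20411278 0.118     ]
bar top [0.51551865 0.09562242 0.088     ] [0.507212   0.10824058 0.088     ]
[0.615  0.2133 0.081 ]
[0.4704 0.2421 0.081 ]
[ 0.4061 -0.044   0.072 ]
[ 0.55   -0.0764  0.072 ]
so [0.510407   0.08374033 0.0765    ]
[0.53592231 0.20260389 0.11741349] [0.53802269 0.20400183 0.11785232]
candle [0.61757964 0.38356797 0.1       ]
mug [0.4706734  0.39860657 0.088     ]
[0.69101343 0.13793104 0.2       ]
[0.70568079 0.06426323 0.2       ]
[0.67670572 0.17321082 0.2       ]
```

Run:
```python
from h import *
from workcell import calibration
P=[]
for n in("top","scene"):
    c=calibration(n);d=np.load(f"pics/{n}0.npy");v,u=np.nonzero(d>0)
    z=d[v,u];q=np.c_[(u-c['cx'])/c['fx']*z,-(v-c['cy'])/c['fy']*z,-z]
    P.append(R.from_quat(c['rotation']).apply(q)+c['eye'])
P=np.vstack(P)
K=np.array([.537,.2025])
r=np.hypot(*(P[:,:2]-K).T)
for z0,z1 in((.13,.2),(.2,.3),(.3,.4),(.4,.5),(.5,.7)):
    m=(P[:,2]>z0)&(P[:,2]<z1)&(r<.3)&(P[:,0]>.3)
    if m.sum()==0: print(z0,"none");continue
    Q=P[m];rr=r[m];o=np.argsort(rr)[:3000:300];print(z0,m.sum(),"minx",Q[:,0].min().round(3));print(np.c_[Q[o],rr[o]].round(3))
```

```text
0.13 2719 minx 0.683
[[0.685 0.174 0.173 0.151]
 [0.692 0.178 0.143 0.157]
 [0.688 0.135 0.193 0.166]
 [0.695 0.117 0.19  0.18 ]
 [0.733 0.228 0.165 0.198]
 [0.771 0.242 0.141 0.237]
 [0.742 0.355 0.144 0.255]
 [0.734 0.379 0.174 0.264]
 [0.736 0.399 0.166 0.279]
 [0.744 0.417 0.168 0.299]]
0.2 5006 minx 0.673
[[0.678 0.183 0.298 0.143]
 [0.69  0.167 0.226 0.157]
 [0.698 0.196 0.248 0.162]
 [0.704 0.197 0.263 0.167]
 [0.691 0.121 0.261 0.174]
 [0.7   0.119 0.266 0.183]
 [0.73  0.204 0.282 0.193]
 [0.745 0.234 0.256 0.211]
 [0.772 0.239 0.25  0.238]
 [0.741 0.348 0.269 0.251]]
0.3 8408 minx 0.634
[[0.64  0.197 0.399 0.103]
 [0.675 0.212 0.36  0.139]
 [0.684 0.201 0.362 0.147]
 [0.684 0.164 0.344 0.152]
 [0.694 0.196 0.37  0.157]
 [0.685 0.135 0.357 0.163]
 [0.707 0.187 0.307 0.171]
 [0.712 0.235 0.399 0.178]
 [0.719 0.223 0.351 0.183]
 [0.712 0.128 0.345 0.19 ]]
0.4 10559 minx 0.624
[[0.624 0.201 0.42  0.087]
 [0.667 0.167 0.402 0.135]
 [0.659 0.126 0.438 0.144]
 [0.66  0.117 0.414 0.15 ]
 [0.688 0.162 0.474 0.156]
 [0.658 0.093 0.449 0.163]
 [0.705 0.217 0.404 0.169]
 [0.659 0.075 0.411 0.176]
 [0.72  0.213 0.493 0.183]
 [0.69  0.093 0.422 0.188]]
0.5 17005 minx 0.451
[[0.665 0.204 0.502 0.128]
 [0.486 0.345 0.652 0.151]
 [0.486 0.35  0.654 0.156]
 [0.526 0.363 0.639 0.161]
 [0.531 0.366 0.7   0.164]
 [0.514 0.368 0.642 0.167]
 [0.641 0.337 0.607 0.17 ]
 [0.619 0.354 0.653 0.173]
 [0.458 0.358 0.638 0.174]
 [0.477 0.368 0.63  0.176]]
```

Run:
```python
from h import *
from workcell import calibration
c=calibration("top");d=np.load("pics/top0.npy")
for u,v in((330,350),(350,390),(400,380),(440,340),(500,285),(550,240),(575,210),(600,215),(570,250),(610,300),(590,280),(630,330),(600,380)):
    z=d[v,u];q=np.array([(u-c['cx'])/c['fx']*z,-(v-c['cy'])/c['fy']*z,-z]);print(u,v,(R.from_quat(c['rotation']).apply(q)+c['eye']).round(3))
```

```text
330 350 [0.171 0.063 0.523]
350 390 [0.122 0.03  0.589]
400 380 [ 0.124 -0.063  0.539]
440 340 [-0.074 -0.474 -0.771]
500 285 [ 0.297 -0.238  0.568]
550 240 [ 0.378 -0.328  0.574]
575 210 [ 0.429 -0.354  0.611]
600 215 [ 0.419 -0.387  0.626]
570 250 [ 0.36  -0.341  0.613]
610 300 [ 0.26  -0.504  0.455]
590 280 [ 0.31  -0.375  0.607]
630 330 [ 0.06  -1.08  -0.338]
600 380 [-0.181 -1.08  -0.542]
```

Run:
```python
from workcell import snapshot
import cv2
p,d=snapshot("wrist");cv2.imwrite("pics/w0.png",p[:,:,::-1])
```

```text
(no output)
```

View pics/w0.png

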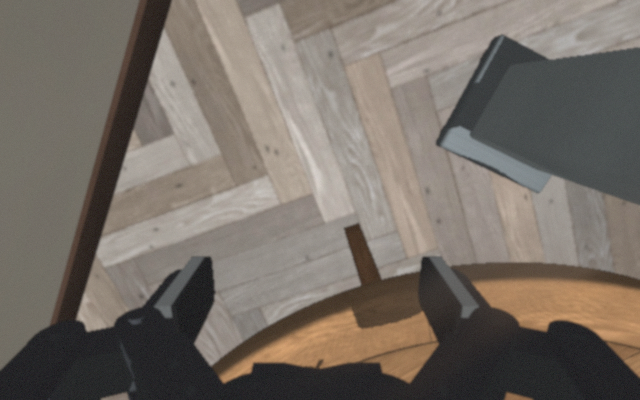

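Run:
```python
from h import *
from workcell import calibration
P=[]
for n in("top","scene"):
    c=calibration(n);d=np.load(f"pics/{n}0.npy");v,u=np.nonzero(d>0)
    z=d[v,u];q=np.c_[(u-c['cx'])/c['fx']*z,-(v-c['cy'])/c['fy']*z,-z]
    P.append(R.from_quat(c['rotation']).apply(q)+c['eye'])
P=np.vstack(P)
for xa in np.arange(.3,.7,.05):
  for ya in np.arange(.05,.5,.05):
    m=(P[:,0]>xa)&(P[:,0]<xa+.05)&(P[:,1]>ya)&(P[:,1]<ya+.05)&(P[:,2]>.25)
    if m.sum()>3: print(xa.round(2),ya.round(2),m.sum(),"z min/max",P[m,2].min().round(3),P[m,2].max().round(3))
```

```text
0.45 0.3 258 z min/max 0.605 0.679
0.45 0.35 2474 z min/max 0.549 0.709
0.45 0.4 151 z min/max 0.555 0.625
0.5 0.3 161 z min/max 0.562 0.706
0.5 0.35 2348 z min/max 0.549 0.744
0.5 0.4 257 z min/max 0.612 0.747
0.5 0.45 430 z min/max 0.617 0.727
0.55 0.35 899 z min/max 0.64 0.763
0.55 0.4 1004 z min/max 0.645 0.758
0.55 0.45 1328 z min/max 0.618 0.793
0.6 0.05 6 z min/max 0.473 0.485
0.6 0.1 18 z min/max 0.314 0.407
0.6 0.15 103 z min/max 0.348 0.441
0.6 0.2 10 z min/max 0.408 0.421
0.6 0.3 437 z min/max 0.556 0.791
0.6 0.35 364 z min/max 0.557 0.79
0.6 0.4 1108 z min/max 0.568 0.757
0.6 0.45 1570 z min/max 0.687 0.824
0.65 0.05 520 z min/max 0.254 0.486
0.65 0.1 1304 z min/max 0.25 0.493
0.65 0.15 1769 z min/max 0.25 0.495
0.65 0.2 838 z min/max 0.251 0.524
0.65 0.3 224 z min/max 0.445 0.627
0.65 0.35 1601 z min/max 0.409 0.792
0.65 0.4 1802 z min/max 0.493 0.809
0.65 0.45 2154 z min/max 0.489 0.819
```

```bash
cat > mv.py <<'E'
import sys
from h import *
from workcell import status
s=status.observe();p=np.array(s['position']);r=R.from_quat(s['orientation'])
t=np.array([float(a) for a in sys.argv[1:4]])
print("t",s['time'],"pos",p.round(4),"q",np.round(s['joint_pos'],3),"w",s['width'],"F",np.round(s['force'],2))
print("tool shift mm",(r.inv().apply(t-p)*1000).round(1)); y=r.apply([0,1,0]);x=r.apply([1,0,0]);print("y-ang",np.arctan2(y[1],y[0]),"z",r.apply([0,0,1]).round(4))
E
python3 mv.py .45 -.2 .19;python3 mv.py .537 .2025 .17
```

```text
t 0.15 pos [ 0.2483 -0.5459  0.2093] q [-0.81   0.041  0.084 -0.    -1.616 -0.334] w 0.9970521858912041 F [ 0.13 -0.61 -0.07]
tool shift mm [-326.8  231.4   19.6]
y-ang 1.9976206902696725 z [-7.0e-04  1.2e-03 -1.0e+00]
t 0.15 pos [ 0.2483 -0.5459  0.2093] q [-0.81   0.041  0.084 -0.    -1.616 -0.334] w 0.9970521858912041 F [ 0.13 -0.61 -0.07]
tool shift mm [-572.6  561.7   40. ]
y-ang 1.9976206902696725 z [-7.0e-04  1.2e-03 -1.0e+00]
```

```bash
python3 -m pendant '[[-327,231,20,0,0,-0.455,0.7],[-327,231,20,0,0,-0.455,0.7],[-327,231,20,0,0,-0.455,0.7],[-327,231,20,0,0,-0.455,0.7],[-327,231,20,0,0,-0.455,0.7],[-327,231,20,0,0,-0.455,0.7],[-327,231,20,0,0,-0.455,0.7],[-327,231,20,0,0,-0.455,0.7],[-327,231,20,0,0,-0.455,0.7],[-327,231,20,0,0,-0.455,0.7],[-327,231,20,0,0,-0.455,0.7],[-327,231,20,0,0,-0.455,0.7]]' 60; python3 mv.py .537 .2025 .17
```

```text
time: 1.15
position: [0.4508, -0.1993, 0.1897]
orientation: [-0.428, 0.904, 0.0, -0.0]
force: [-0.4, -0.5, 0.4]
width: 0.698
t 1.15 pos [ 0.4508 -0.1993  0.1897] q [-0.006 -0.25  -0.22  -0.    -1.601 -0.68 ] w 0.69761625783383 F [-0.44 -0.47  0.43]
tool shift mm [-365.5  187.8   19.7]
y-ang 2.455559228209112 z [-9.e-04  2.e-04 -1.e+00]
```

```bash
python3 -m pendant '[[-365,188,20,0,0,0,0.7],[-365,188,20,0,0,0,0.7],[-365,188,20,0,0,0,0.7],[-365,188,20,0,0,0,0.7],[-365,188,20,0,0,0,0.7],[-365,188,20,0,0,0,0.7],[-365,188,20,0,0,0,0.7],[-365,188,20,0,0,0,0.7],[-365,188,20,0,0,0,0.7],[-365,188,20,0,0,0,0.7],[-365,188,20,0,0,0,0.7],[-365,188,20,0,0,0,0.7]]'; python3 mv.py .537 .2025 .098
python3 - <<'E'
from workcell import snapshot
import cv2,numpy as np
for n in("wrist","top","scene"):
    p,d=snapshot(n);cv2.imwrite(f"pics/{n}1.png",p[:,:,::-1])
E
```

```text
time: 2.15
position: [0.5375, 0.201, 0.1689]
orientation: [-0.427, 0.904, -0.0, -0.001]
force: [-0.4, -0.4, 0.0]
width: 0.701
t 2.15 pos [0.5375 0.201  0.1689] q [ 0.707 -0.028 -0.058 -0.    -1.543 -1.395] w 0.7013248339766291 F [-0.37 -0.36  0.01]
tool shift mm [-1.   1.3 70.9]
y-ang 2.453508750441128 z [-0.0018 -0.0014 -1.    ]
```

View pics/wrist1.png

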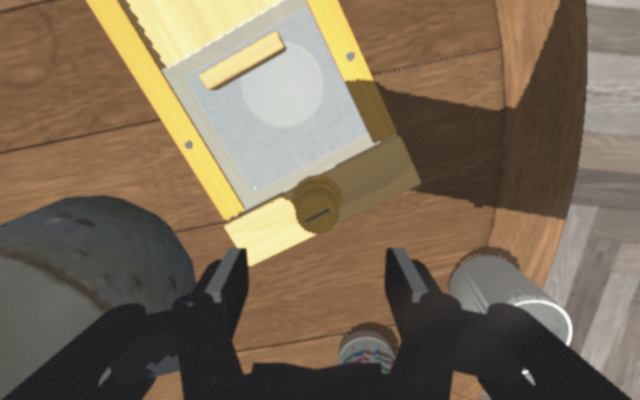

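View pics/scene1.png

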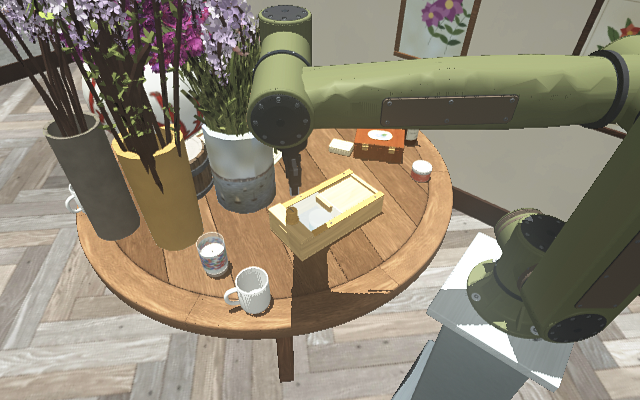

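Run:
```python
from h import *
from workcell import calibration
import cv2
im=cv2.imread("pics/wrist1.png")
cv2.imwrite("pics/w1c.png",cv2.resize(im[160:250,270:370],None,fx=6,fy=6,interpolation=cv2.INTER_CUBIC))
c=calibration("wrist")
for u,v in((318,215),(322,210)):print(plane(c,u,v,.118).round(4))
print(plane(c,242,61,.088).round(4), c['eye'])
```

```text
[0.5403 0.2034 0.118 ]
[0.5361 0.2024 0.118 ]
[0.5171 0.0966 0.088 ] [0.49170982 0.14305412 0.33441866]
```

View pics/w1c.png

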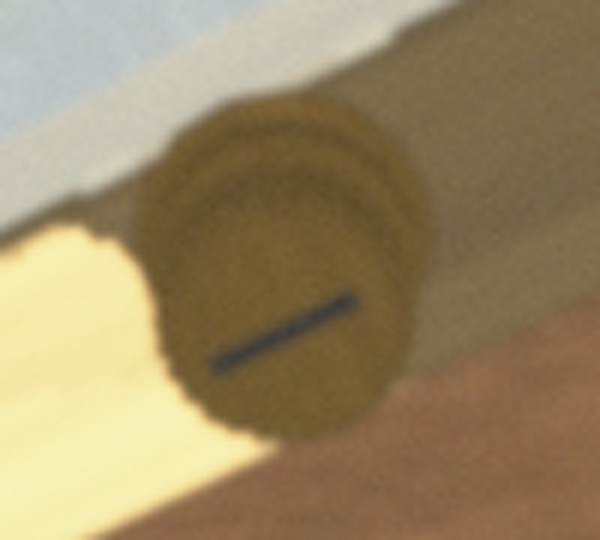

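```bash
python3 - <<'E'
from h import *
from workcell import calibration
c=calibration("wrist");k=plane(c,317.4,211.6,.118);print(k, np.linalg.norm(k-plane(c,317.4+128/6,211.6,.118)))
E
python3 mv.py .5375 .2028 .098
```

```text
[0.53907835 0.2013594  0.118     ] 0.013991502898687514
t 2.3 pos [0.5376 0.1993 0.1704] q [ 0.705 -0.032 -0.059  0.    -1.543 -1.396] w 0.6987166701805385 F [-0.06 -0.07 -0.34]
tool shift mm [-2.6  2.3 72.4]
y-ang 2.4509694556857684 z [ 3.e-04 -0.e+00 -1.e+00]
```

```bash
python3 -m pendant '[[-1,1,25,0,0,0,0.6],[-1,1,45,0,0,0,0.6],[-1,1,60,0,0,0,0.6],[-1,1,66,0,0,0,0.6],[-1,1,71,0,0,0,0.6],[-1,1,71,0,0,0,0.6],[-1,1,71,0,0,0,0.6]]'
python3 - <<'E'
from workcell import snapshot
import cv2,numpy as np
for n in("wrist","scene"):
    p,d=snapshot(n);cv2.imwrite(f"pics/{n}2.png",p[:,:,::-1] if n=="wrist" else cv2.resize(p[150:270,230:390,::-1],None,fx=5,fy=5))
E
python3 mv.py .5375 .2025 .098
```

```text
time: 2.88
position: [0.5378, 0.2018, 0.1003]
orientation: [-0.426, 0.904, -0.0, 0.001]
force: [-0.1, -1.5, 0.1]
width: 0.602
t 2.9833 pos [0.5379 0.2023 0.1005] q [ 0.709 -0.014 -0.169  0.    -1.413 -1.398] w 0.6034791546101458 F [-0.49 -0.56  0.2 ]
tool shift mm [0.  0.4 2.5]
y-ang 2.452374005739336 z [ 0.0018  0.0011 -1.    ]
```

View pics/wrist2.png

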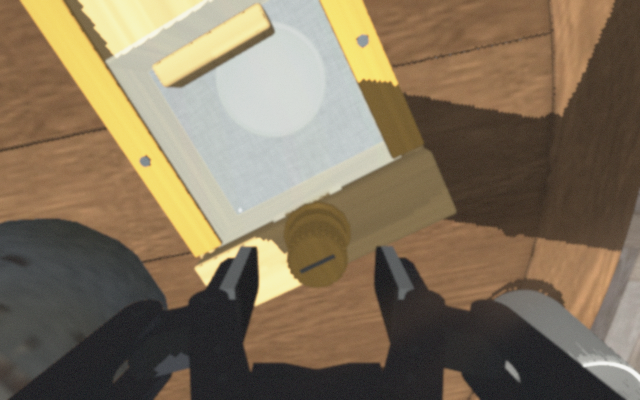

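View pics/scene2.png

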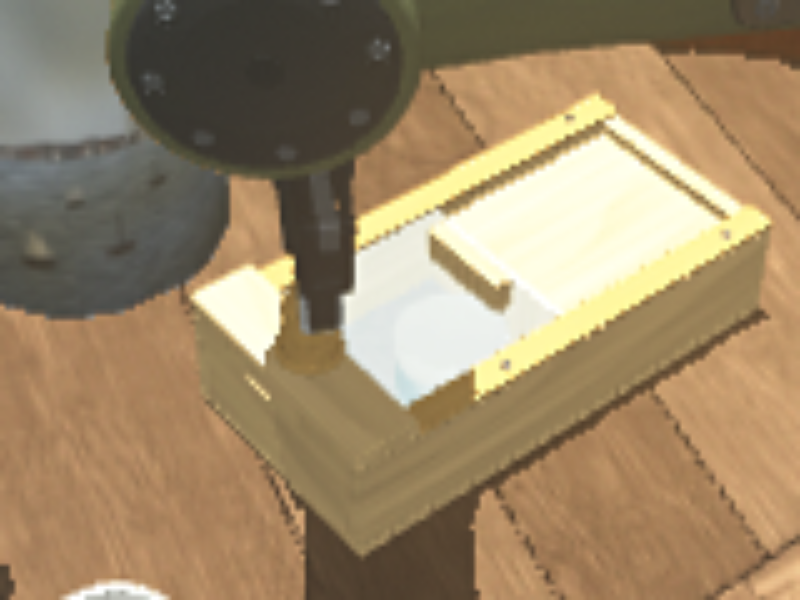

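Run:
```python
from h import *
from workcell import calibration,status
c=calibration("wrist");s=status.observe();p=s['position'];r=R.from_quat(s['orientation'])
print(pix(c,p),pix(c,p+r.apply([0,.0255,0])),pix(c,p+r.apply([0,-.0255,-.006])))
print("knob top",plane(c,318,259,.118))
```

```text
(np.float64(317.26049669065276), np.float64(240.75575604087282)) (np.float64(367.26493902292657), np.float64(240.77314293237842)) (np.float64(265.6234714537493), np.float64(245.6982750244865))
knob top [0.53850768 0.2035402  0.118     ]
```

```bash
python3 -m pendant '[[0,0,2.5,0,0,0,0.45],[0,0,2.5,0,0,0,0.3],[0,0,2.5,0,0,0,0],[0,0,2.5,0,0,0,0],[0,0,2.5,0,0,0,0],[0,0,2.5,0,0,0,0],[0,0,2.5,0,0,0,0]]' 60; python3 mv.py .5375 .2025 .098
```

```text
time: 3.57
position: [0.5374, 0.2023, 0.0969]
orientation: [-0.427, 0.904, 0.0, 0.0]
force: [-0.2, 0.1, 2.7]
width: -0.006
t 3.5667 pos [0.5374 0.2023 0.0969] q [ 0.709 -0.012 -0.174  0.    -1.408 -1.398] w -0.006042200174489591 F [-0.19  0.09  2.68]
tool shift mm [-0.2  0.  -1.1]
y-ang 2.4527362083960362 z [ 5.e-04  3.e-04 -1.e+00]
```

Run:
```python
from workcell import snapshot
import cv2,numpy as np
for n in("wrist","scene"):
    p,d=snapshot(n);cv2.imwrite(f"pics/{n}3.png",p[:,:,::-1] if n=="wrist" else cv2.resize(p[150:270,230:390,::-1],None,fx=5,fy=5))
```

```text
(no output)
```

View pics/wrist3.png

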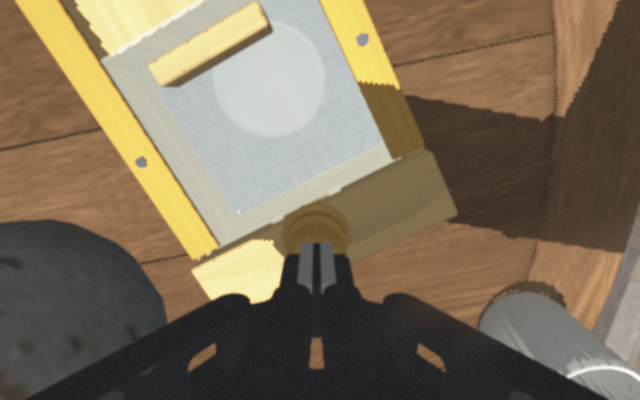

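View pics/scene3.png

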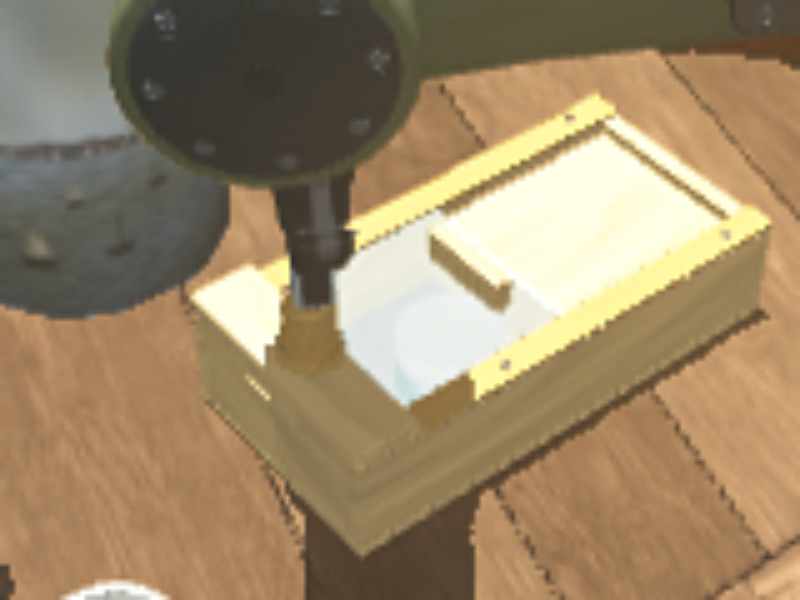

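Run:
```python
from h import *
from workcell import calibration,status
s=calibration("scene");w=calibration("wrist")
for z in(.094,.1,.11,.118,.12,.13):
    u,v=pix(s,(.5375,.2025,z));print(z,((u-230)*5,(v-150)*5),pix(w,(.5375,.2025,z)))
```

```text
0.094 (np.float64(311.105596754451), np.float64(327.71630065929673)) (np.float64(317.36544114703696), np.float64(238.83169632491067))
0.1 (np.float64(310.75818559884056), np.float64(319.55291626037365)) (np.float64(317.3952161431624), np.float64(243.65381676417272))
0.11 (np.float64(310.17307131048227), np.float64(305.8040403937507)) (np.float64(317.44943465993447), np.float64(252.43461447819868))
0.118 (np.float64(309.6994066613618), np.float64(294.6739815441549)) (np.float64(317.4975455178972), np.float64(260.2262645780098))
0.12 (np.float64(309.58020618724817), np.float64(291.87303725953)) (np.float64(317.5103117993667), np.float64(262.2937895089338))
0.13 (np.float64(308.97943519277305), np.float64(277.7562638502111)) (np.float64(317.57915443750517), np.float64(273.44299305749735))
```

Run:
```python
from h import *
import cv2
from workcell import snapshot,calibration
p,d=snapshot("scene");cv2.imwrite("pics/s3c.png",cv2.resize(p[190:235,270:320,::-1],None,fx=12,fy=12,interpolation=cv2.INTER_CUBIC))
p,d2=snapshot("wrist");cv2.imwrite("pics/w3c.png",cv2.resize(p[190:310,250:390,::-1],None,fx=5,fy=5,interpolation=cv2.INTER_CUBIC))
c=calibration("scene")
def pt(c,d,u,v):
    z=d[v,u];return (R.from_quat(c['rotation']).apply([(u-c['cx'])/c['fx']*z,-(v-c['cy'])/c['fy']*z,-z])+c['eye']).round(4)
for u,v in((293,200),(293,206),(293,209),(293,212),(293,215),(293,218)):print(u,v,pt(c,d,u,v))
```

```text
293 200 [0.4923 0.2457 0.2068]
293 206 [0.5247 0.2119 0.1431]
293 209 [0.527  0.2098 0.1297]
293 212 [0.528  0.2091 0.1179]
293 215 [0.5276 0.21   0.1081]
293 218 [0.5263 0.2119 0.0994]
```

View pics/s3c.png

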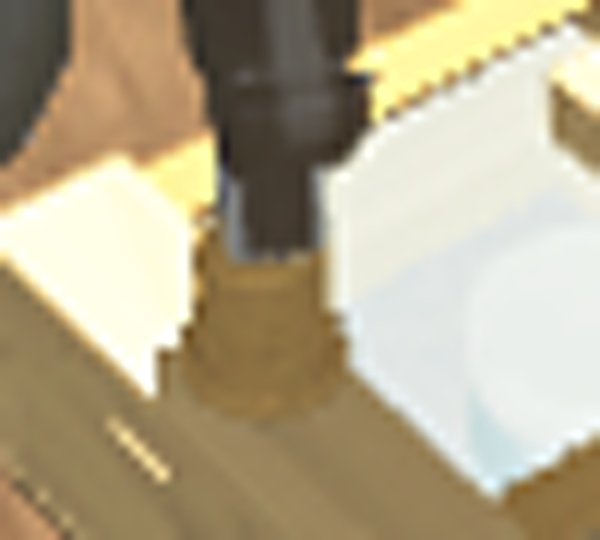

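View pics/w3c.png

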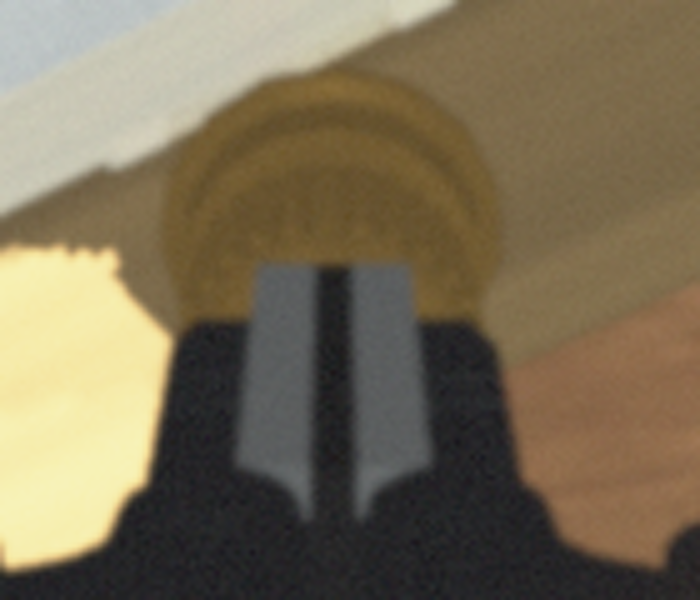

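Run:
```python
from h import *
from workcell import snapshot,calibration,status
s=status.observe();c=calibration("wrist");p,d=snapshot("wrist")
print(s['position'],s['width'],s['force'],s['time'])
r=R.from_quat(s['orientation'])
def pt(u,v):
    z=d[v,u];q=R.from_quat(c['rotation']).apply([(u-c['cx'])/c['fx']*z,-(v-c['cy'])/c['fy']*z,-z])+c['eye'];return q.round(4),(r.inv().apply(q-s['position'])*1000).round(1),z
for u,v in((307,244),(307,255),(307,270),(307,280),(326,244),(326,270),(317,270),(317,236),(317,228),(290,258),(345,258),(317,215),(317,100)):print(u,v,*pt(u,v))
```

```text
[0.53738573 0.20227272 0.09693737] -0.0020393630910847966 [-0.10666131  0.7630212   3.15181149] 3.7667
307 244 [0.5339 0.1911 0.1247] [ 10.8  -4.4 -27.8] 0.14826253
307 255 [0.5342 0.1918 0.1338] [ 10.1  -4.2 -36.9] 0.13970421
307 270 [0.5335 0.1915 0.1472] [ 10.7  -3.9 -50.2] 0.12676436
307 280 [0.5333 0.1916 0.1545] [ 10.8  -3.7 -57.5] 0.1197464
326 244 [0.5279 0.1965 0.1241] [ 10.5   3.6 -27.1] 0.14895478
326 270 [0.5282 0.1959 0.1472] [ 10.7   3.  -50.2] 0.12676367
317 270 [0.5313 0.1945 0.1457] [  9.9  -0.2 -48.7] 0.12844013
317 236 [0.5307 0.1939 0.116 ] [ 10.7  -0.2 -19. ] 0.15664789
317 228 [0.5306 0.1938 0.1067] [10.9 -0.2 -9.7] 0.16552639
290 258 [0.5421 0.19   0.1292] [  6.5 -11.4 -32.3] 0.14520967
345 258 [0.5241 0.2041 0.1302] [  7.   11.4 -33.3] 0.14403868
317 215 [0.5294 0.1924 0.0934] [12.7 -0.1  3.5] 0.17766629
317 100 [0.494  0.1493 0.0661] [68.5 -0.1 30.8] 0.18779078
```

The view shows the pads shut above the knob. Their real ends sit about 20 mm behind the reported TCP, so I'll reopen and go lower in small steps, watching the force.

```bash
python3 -m pendant '[[0,0,-12,0,0,0,0.2],[0,0,-12,0,0,0,0.6],[0,0,-12,0,0,0,0.6],[0,0,-12,0,0,0,0.6],[0,0,-12,0,0,0,0.6],[0,0,-2,0,0,0,0.6],[0,0,4,0,0,0,0.6],[0,0,7,0,0,0,0.6],[0,0,7,0,0,0,0.6]]'; python3 mv.py .5375 .2025 .077;  python3 - <<'E'
from h import *
import cv2
from workcell import snapshot,calibration,status
s=status.observe();c=calibration("wrist");p,d=snapshot("wrist")
r=R.from_quat(s['orientation'])
v,u=np.nonzero(d>0);z=d[v,u]
q=R.from_quat(c['rotation']).apply(np.c_[(u-c['cx'])/c['fx']*z,-(v-c['cy'])/c['fy']*z,-z])+c['eye'];t=r.inv().apply(q-s['position'])*1000
m=(abs(t[:,0])<12)&(abs(abs(t[:,1])-32)<15)&(t[:,2]<2)
print(m.sum(),"finger max z mm",np.percentile(t[m,2],[90,98,99.5,100]))
cv2.imwrite("pics/w4.png",p[:,:,::-1])
E
```

```text
time: 4.57
position: [0.5364, 0.2017, 0.0877]
orientation: [-0.427, 0.904, -0.0, -0.001]
force: [0.1, -1.0, -0.7]
width: 0.6
t 4.5667 pos [0.5364 0.2017 0.0877] q [ 7.090e-01 -8.000e-03 -1.870e-01 -1.000e-03 -1.395e+00 -1.398e+00] w 0.6000205486929224 F [ 0.05 -0.95 -0.69]
tool shift mm [-1.3 -0.4 10.7]
y-ang 2.4525696887335493 z [-0.0025 -0.0014 -1.    ]
12591 finger max z mm [-40.04410775 -30.22470598 -26.34379348   1.98378748]
```

View pics/w4.png

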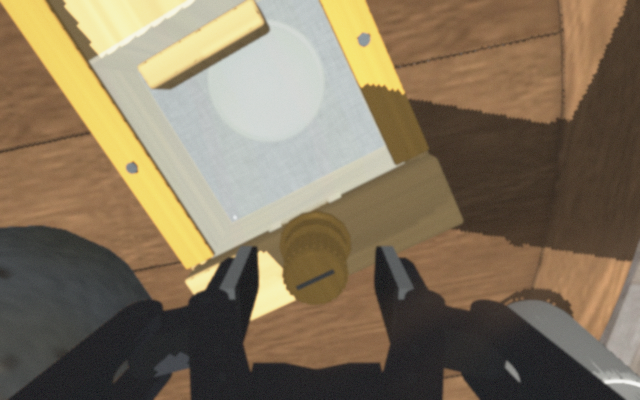

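```bash
python3 -m pendant '[[0,0,4,0,0,0,0.6],[0,0,8,0,0,0,0.6],[0,0,12,0,0,0,0.6],[0,0,12,0,0,0,0.45],[0,0,12,0,0,0,0.35],[0,0,12,0,0,0,0],[0,0,12,0,0,0,0],[0,0,12,0,0,0,0],[0,0,12,0,0,0,0]]' 60
python3 - <<'E'
from workcell import snapshot
import cv2,numpy as np
for n in("wrist","scene"):
    p,d=snapshot(n);cv2.imwrite(f"pics/{n}5.png",p[:,:,::-1] if n=="wrist" else cv2.resize(p[190:235,270:320,::-1],None,fx=12,fy=12,interpolation=cv2.INTER_CUBIC))
E
python3 mv.py .5375 .2025 .088
```

```text
time: 5.37
position: [0.5374, 0.2019, 0.0778]
orientation: [-0.427, 0.904, -0.0, 0.0]
force: [1.1, -2.6, 0.3]
width: 0.301
t 5.4667 pos [0.5374 0.2019 0.0778] q [ 0.709 -0.003 -0.201  0.    -1.373 -1.398] w 0.2982137846673899 F [ 1.15 -2.48 -0.09]
tool shift mm [ -0.5   0.3 -10.2]
y-ang 2.452389176614431 z [ 3.e-04 -2.e-04 -1.e+00]
```

View pics/wrist5.png

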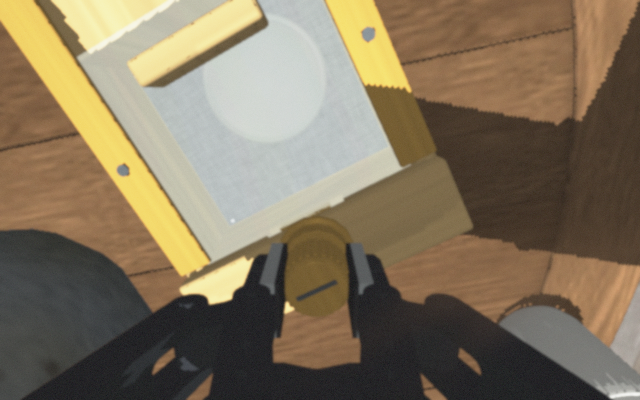

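View pics/scene5.png

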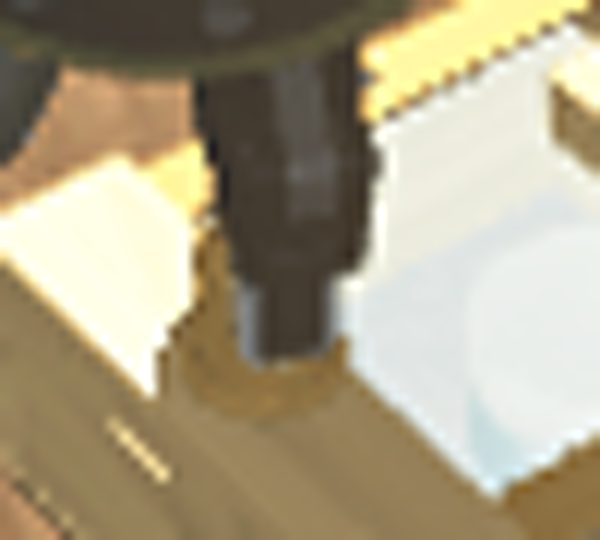

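The pads now hold the knob at an opening of 0.30, which fits about 28 mm. Next I pull it up.

```bash
python3 -m pendant '[[0,0,-3,0,0,0,0],[0,0,-6,0,0,0,0],[0,0,-9,0,0,0,0],[0,0,-11.5,0,0,0,0],[0,0,-11.5,0,0,0,0],[0,0,-11.5,0,0,0,0]]' 70;python3 mv.py .5375 .2025 .088
python3 - <<'E'
from workcell import snapshot
import cv2,numpy as np
for n in("scene",):
    p,d=snapshot(n);cv2.imwrite(f"pics/{n}6.png",p[:,:,::-1] if n=="wrist" else cv2.resize(p[190:235,270:320,::-1],None,fx=12,fy=12,interpolation=cv2.INTER_CUBIC))
E
```

```text
time: 5.97
position: [0.5372, 0.2019, 0.0875]
orientation: [-0.427, 0.904, 0.0, -0.0]
force: [7.0, -2.1, -8.4]
width: 0.297
t 5.9667 pos [0.5372 0.2019 0.0875] q [ 0.709 -0.007 -0.186 -0.    -1.393 -1.398] w 0.2972817464639911 F [ 7.02 -2.09 -8.38]
tool shift mm [-0.6  0.2 -0.5]
y-ang 2.4520704599038687 z [-9.e-04 -4.e-04 -1.e+00]
```

View pics/scene6.png

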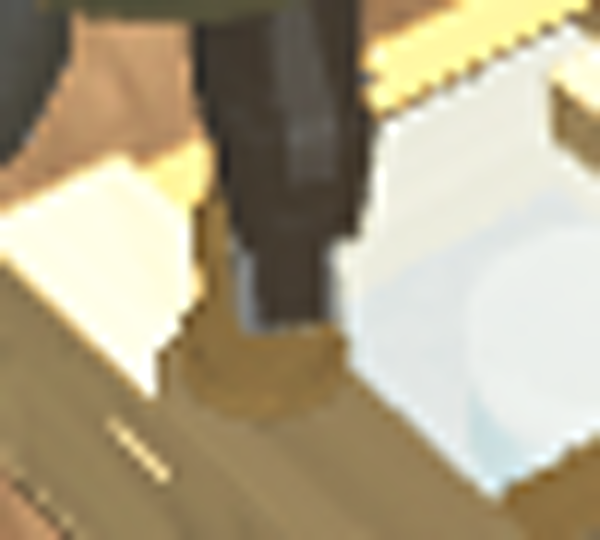

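```bash
python3 -m pendant '[[-0.5,-1,-0.5,0,0,0,0],[-0.5,-1,-1,0,0,0,0],[-0.5,-1,-1,0,0,0,0]]' 70;python3 mv.py .5375 .2025 .088
```

```text
time: 6.27
position: [0.5373, 0.2018, 0.0885]
orientation: [-0.427, 0.904, 0.0, -0.001]
force: [1.4, -0.5, -9.0]
width: 0.297
t 6.2667 pos [0.5373 0.2018 0.0885] q [ 0.708 -0.006 -0.182 -0.002 -1.397 -1.397] w 0.2969442631212681 F [ 1.45 -0.55 -9.  ]
tool shift mm [-0.6  0.3  0.5]
y-ang 2.452449757408628 z [-3.e-03 -6.e-04 -1.e+00]
```

```bash
python3 -m pendant '[[0,0,0,0,0,-0.1,0],[0,0,0,0,0,-0.2,0],[0,0,0,0,0,-0.3,0],[0,0,0,0,0,-0.4,0],[0,0,-0.3,0,0,-0.5,0],[0,0,-0.6,0,0,-0.6,0]]' 70;python3 mv.py .5375 .2025 .088
```

```text
time: 6.77
position: [0.539, 0.2012, 0.0904]
orientation: [-0.677, 0.736, -0.001, 0.0]
force: [8.3, -4.5, -9.3]
width: 0.296
t 6.7667 pos [0.539  0.2012 0.0904] q [ 7.070e-01 -6.000e-03 -1.810e-01  1.000e-03 -1.396e+00 -7.920e-01] w 0.2962624417520935 F [ 8.26 -4.47 -9.34]
tool shift mm [-1.2  1.6  2.4]
y-ang 3.0568909283479155 z [ 0.001 -0.001 -1.   ]
```

```bash
python3 -m pendant '[[0.4,-0.8,-0.2,0,0,-0.1,0],[0.8,-1.6,-0.5,0,0,-0.2,0],[0.8,-1.6,-0.8,0,0,-0.3,0],[0.8,-1.6,-1.1,0,0,-0.4,0],[0.8,-1.6,-1.4,0,0,-0.5,0],[0.8,-1.6,-1.7,0,0,-0.6,0]]' 70;python3 mv.py .5375 .2025 .088
```

```text
time: 7.27
position: [0.5409, 0.2016, 0.0922]
orientation: [0.864, -0.503, 0.001, -0.001]
force: [9.3, 1.6, -9.7]
width: 0.294
t 7.2667 pos [0.5409 0.2016 0.0922] q [ 0.704 -0.004 -0.175  0.    -1.398 -0.189] w 0.2939251182083345 F [ 9.27  1.58 -9.72]
tool shift mm [-2.5  2.5  4.2]
y-ang -2.625724515529042 z [ 0.0022  0.0013 -1.    ]
```

```bash
python3 -m pendant '[[0.3,-1.2,-0.3,0,0,-0.1,0],[0.5,-2.3,-0.6,0,0,-0.2,0],[0.5,-2.5,-0.9,0,0,-0.3,0],[0.4,-2.8,-1.2,0,0,-0.4,0],[0.3,-3.0,-1.4,0,0,-0.5,0],[0.1,-3.3,-1.7,0,0,-0.6,0]]' 70;python3 mv.py .5375 .2025 .088;python3 - <<'E'
from workcell import snapshot
import cv2,numpy as np
for n in("wrist",):
    p,d=snapshot(n);cv2.imwrite(f"pics/{n}7.png",p[:,:,::-1])
E
```

```text
time: 7.77
position: [0.5422, 0.2029, 0.0932]
orientation: [0.974, -0.225, -0.001, -0.0]
force: [1.2, 0.9, -8.7]
width: 0.295
t 7.7667 pos [0.5422 0.2029 0.0932] q [ 7.040e-01  4.000e-03 -1.650e-01 -1.000e-03 -1.403e+00  4.130e-01] w 0.29471104275125615 F [ 1.2   0.92 -8.71]
tool shift mm [-4.1  2.5  5.2]
y-ang -2.0255294275905493 z [-1.4e-03  4.0e-04 -1.0e+00]
```

View pics/wrist7.png

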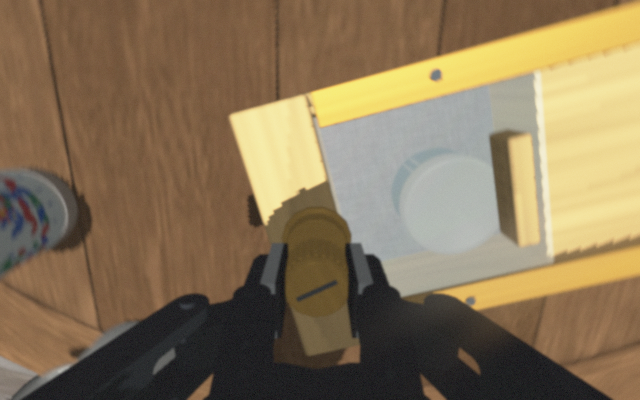

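```bash
python3 -m pendant '[[0,-0.3,-0.3,0,0,-0.12,0],[-0.1,-0.7,-0.7,0,0,-0.24,0],[-0.2,-1.0,-1.0,0,0,-0.36,0],[-0.3,-1.3,-1.3,0,0,-0.48,0],[-0.5,-1.6,-1.3,0,0,-0.6,0],[-0.7,-1.8,-1.3,0,0,-0.72,0],[-0.9,-2.0,-1.3,0,0,-0.82,0],[-0.9,-2.0,-1.3,0,0,-0.84,0]]' 70;python3 mv.py .5375 .2025 .088;python3 - <<'E'
from workcell import snapshot,status
import cv2,numpy as np
print(status.observe()['ft_torque'])
for n in("wrist",):
    p,d=snapshot(n);cv2.imwrite(f"pics/{n}8.png",p[:,:,::-1])
E
```

```text
time: 8.48
position: [0.5424, 0.2054, 0.0946]
orientation: [0.982, 0.19, -0.0, -0.001]
force: [0.9, 2.6, -9.4]
width: 0.295
t 8.4833 pos [0.5424 0.2054 0.0946] q [ 0.707  0.005 -0.16  -0.002 -1.405  1.246] w 0.2950597219624165 F [ 0.93  2.61 -9.38]
tool shift mm [-5.6  0.9  6.6]
y-ang -1.189210333838389 z [-0.0012  0.0012 -1.    ]
[ 0.9546964  -0.41378136 -0.61267813]
```

View pics/wrist8.png

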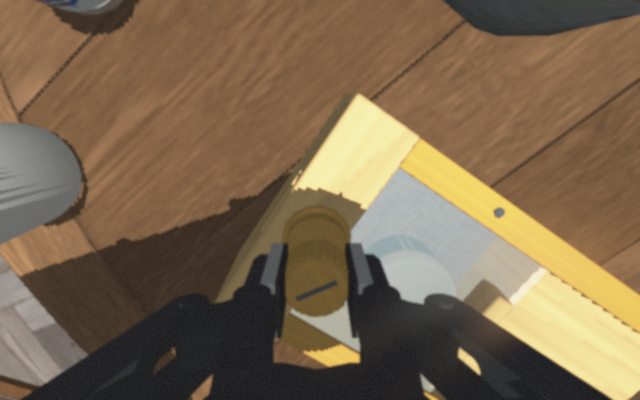

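```bash
python3 -m pendant '[[0,0,0,0,0,0.03,0.4],[0,0,0,0,0,0.03,0.5],[0,0,0,0,0,0.03,0.65],[0,0,0,0,0,0.03,0.65],[0,0,0,0,0,0.03,0.65],[0,0,-25,0,0,0.03,0.65],[0,0,-50,0,0,0.03,0.65],[0,0,-50,0,0,0.03,0.65],[0,0,-50,0,0,0.03,0.65]]';python3 mv.py .5375 .2025 .088;python3 - <<'E'
from workcell import snapshot,calibration
from h import *
import cv2,numpy as np
c=calibration("wrist")
p,d=snapshot("wrist");cv2.imwrite("pics/w9.png",p[:,:,::-1])
v,u=np.nonzero(d>0);z=d[v,u]
q=R.from_quat(c['rotation']).apply(np.c_[(u-c['cx'])/c['fx']*z,-(v-c['cy'])/c['fy']*z,-z])+c['eye']
m=(np.hypot(q[:,0]-.539,q[:,1]-.2025)<.011)&(q[:,2]>.12)&(q[:,2]<.145);print(m.sum(),np.median(q[m,2]),q[m].mean(0))
m=(q[:,2]>.11)&(q[:,2]<.14)&(np.hypot(q[:,0]-.539,q[:,1]-.2025)<.03)
print(np.median(q[m],axis=0),(q[m].max(0)+q[m].min(0))/2)
p,d=snapshot("scene");cv2.imwrite("pics/s9.png",cv2.resize(p[170:250,250:350,::-1],None,fx=7,fy=7,interpolation=cv2.INTER_CUBIC))
E
```

```text
time: 9.28
position: [0.5438, 0.2052, 0.1479]
orientation: [0.985, 0.174, 0.002, -0.001]
force: [-0.4, 0.7, -1.0]
width: 0.65
t 9.2833 pos [0.5438 0.2052 0.1479] q [ 7.060e-01 -1.200e-02 -8.100e-02  1.000e-03 -1.498e+00  1.215e+00] w 0.6498157774590433 F [-0.38  0.68 -0.95]
tool shift mm [-7.1  0.4 59.8]
y-ang -1.2208819721723727 z [ 0.0036  0.0023 -1.    ]
1129 0.1340149103812432 [0.53925786 0.20264861 0.13404162]
[0.54370742 0.205307   0.13363962] [0.54076177 0.20419398 0.12476701]
```

View pics/w9.png

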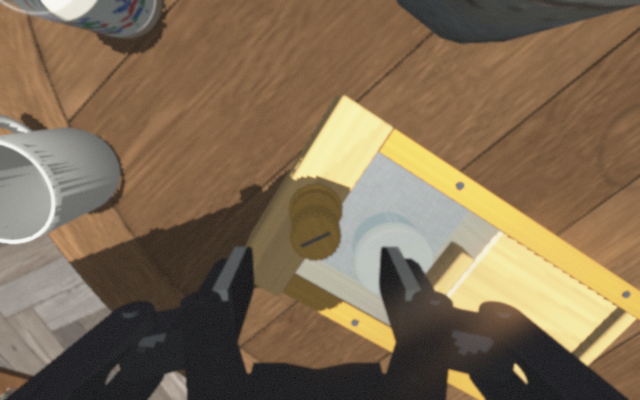

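View pics/s9.png

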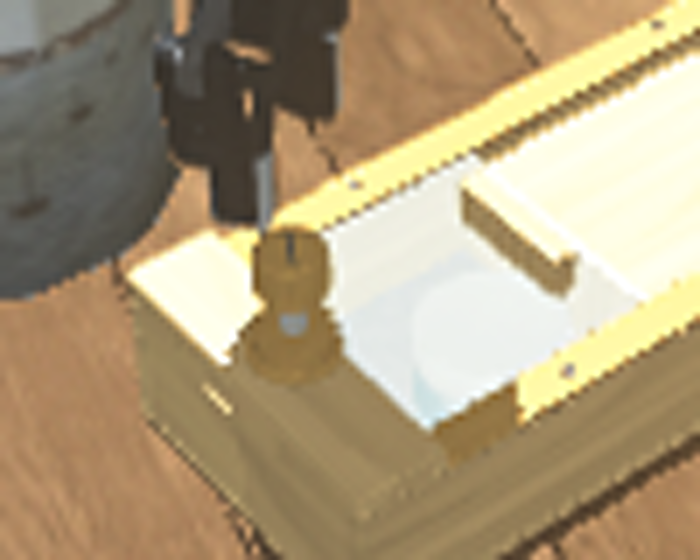

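```bash
python3 mv.py .516 .096 .148
```

```text
t 9.3833 pos [0.5426 0.2047 0.1451] q [ 7.060e-01 -1.000e-02 -8.400e-02 -1.000e-03 -1.497e+00  1.215e+00] w 0.6518874180004427 F [ 0.41 -0.35 -0.17]
tool shift mm [-62.3  93.   -2.9]
y-ang -1.2208260899758552 z [-5.e-04  3.e-04 -1.e+00]
```

```bash
python3 -m pendant '[[-20,30,0,0,0,0.1,0.5],[-40,60,0,0,0,0.2,0.4],[-62,93,0,0,0,0.3,0.4],[-62,93,0,0,0,0.42,0.4],[-62,93,0,0,0,0.547,0.4],[-62,93,10,0,0,0.547,0.4],[-62,93,20,0,0,0.547,0.4],[-62,93,20,0,0,0.547,0.4]]';python3 mv.py .516 .096 .06;python3 - <<'E'
from workcell import snapshot,calibration,status
from h import *
import cv2,numpy as np
c=calibration("wrist");s=status.observe();r=R.from_quat(s['orientation'])
p,d=snapshot("wrist");cv2.imwrite("pics/w10.png",p[:,:,::-1])
v,u=np.nonzero(d>0);z=d[v,u]
q=R.from_quat(c['rotation']).apply(np.c_[(u-c['cx'])/c['fx']*z,-(v-c['cy'])/c['fy']*z,-z])+c['eye']
m=(abs(q[:,2]-.088)<.004)&(np.hypot(q[:,0]-.516,q[:,1]-.096)<.05)
t=r.inv().apply(q[m]-s['position'])*1000
print(m.sum(),np.median(q[m],axis=0),np.percentile(t,[3,50,97],axis=0).round(1))
rect=cv2.minAreaRect((q[m,:2]*1000).astype(np.float32));print(rect)
E
```

```text
time: 10.05
position: [0.5149, 0.0959, 0.1214]
orientation: [0.995, -0.096, -0.003, 0.001]
force: [1.0, 0.1, -1.6]
width: 0.401
t 10.05 pos [0.5149 0.0959 0.1214] q [ 0.568 -0.152 -0.26  -0.002 -1.468  0.81 ] w 0.40093335982329176 F [ 0.97  0.08 -1.56]
tool shift mm [ 1.4 -0.4 61.4]
y-ang -1.763868839125844 z [-0.0053 -0.0014 -1.    ]
1841 [0.52000242 0.09693331 0.08795659] [[-24.7  -7.5  32.2]
 [  5.1  -2.   33.4]
 [ 31.4   3.5  35.2]]
((517.6407470703125, 97.38203430175781), (11.985735893249512, 59.95840072631836), 77.9497299194336)
```

View pics/w10.png

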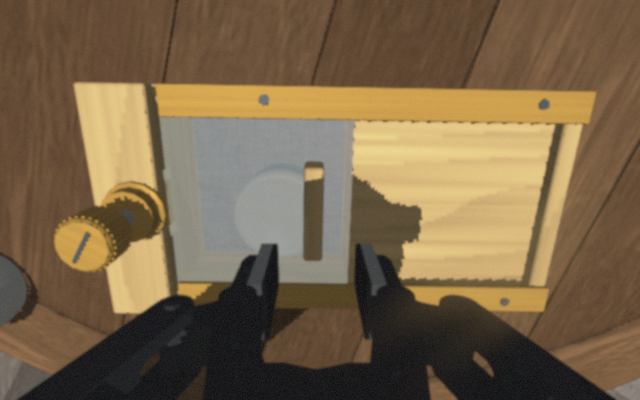

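```bash
python3 -m pendant '[[3,-2,20,0,0,0,0.4],[3,-2,40,0,0,0,0.4],[3,-2,58,0,0,0,0.4],[3,-2,65,0,0,0,0.4],[3,-2,70,0,0,0,0.4],[3,-2,70,0,0,0,0.3],[3,-2,70,0,0,0,0.2],[3,-2,70,0,0,0,0],[3,-2,70,0,0,0,0],[3,-2,70,0,0,0,0]]' 40;python3 mv.py .516 .096 .06;python3 - <<'E'
from workcell import snapshot
import cv2
p,d=snapshot("wrist");cv2.imwrite("pics/w11.png",p[:,:,::-1])
E
```

```text
time: 10.93
position: [0.5203, 0.097, 0.0567]
orientation: [0.995, -0.098, 0.001, 0.0]
force: [-2.0, -2.4, 4.5]
width: 0.125
t 10.9333 pos [0.5203 0.097  0.0567] q [ 5.650e-01 -1.150e-01 -3.460e-01  1.000e-03 -1.338e+00  8.080e-01] w 0.12534020890677317 F [-2.04 -2.42  4.5 ]
tool shift mm [-4.   1.9 -3.3]
y-ang -1.7678934959010144 z [ 1.3e-03 -3.0e-04 -1.0e+00]
```

View pics/w11.png

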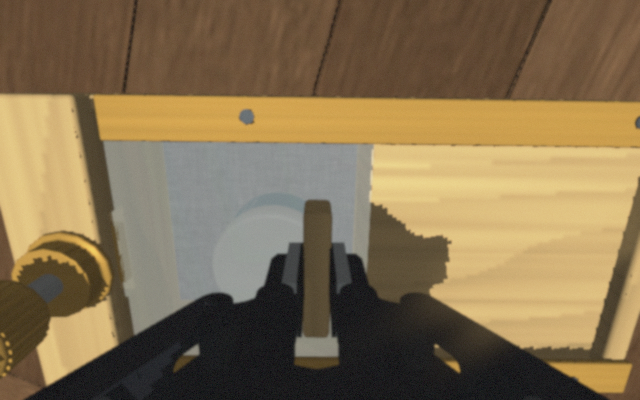

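```bash
python3 -m pendant '[[0,10,-0.7,0,0,0,0],[0,25,-0.7,0,0,0,0],[0,40,-0.7,0,0,0,0],[0,55,-0.7,0,0,0,0],[0,70,-0.7,0,0,0,0],[0,70,-0.7,0,0,0,0]]' 40;python3 mv.py .494 -.0165 .057
```

```text
time: 11.48
position: [0.5052, 0.0257, 0.0567]
orientation: [0.995, -0.099, -0.0, 0.0]
force: [-4.3, -0.1, 6.1]
width: 0.125
t 11.4833 pos [0.5052 0.0257 0.0567] q [ 0.45  -0.179 -0.404  0.    -1.347  0.922] w 0.12549742807447714 F [-4.26 -0.06  6.09]
tool shift mm [-2.6 43.6 -0.2]
y-ang -1.7695798579133255 z [-4.e-04 -5.e-04 -1.e+00]
```

```bash
python3 -m pendant '[[-0.3,15,-0.5,0,0,0,0],[-0.6,30,-0.5,0,0,0,0],[-0.6,40,-0.5,0,0,0,0],[-0.6,46,-0.5,0,0,0,0],[-0.6,46,-0.5,0,0,0,0],[-0.6,46,-0.5,0,0,0,0]]' 40;python3 mv.py .494 -.0165 .057
```

```text
time: 11.98
position: [0.4964, -0.0156, 0.0567]
orientation: [0.995, -0.098, 0.0, -0.001]
force: [-3.2, 6.3, 4.5]
width: 0.124
t 11.9833 pos [ 0.4964 -0.0156  0.0567] q [ 0.373 -0.207 -0.426 -0.003 -1.35   1.001] w 0.12363698802336204 F [-3.19  6.29  4.5 ]
tool shift mm [-2.1  1.3 -0.3]
y-ang -1.76810753491054 z [ 3.0e-04  2.8e-03 -1.0e+00]
```

```bash
python3 -m pendant '[[0,1,0,0,0,0,0],[0,2,0,0,0,0,0],[0,2,0,0,0,0,0]]' 40; python3 -m pendant '[[0,1.5,0,0,0,0,0.25],[0,0.5,0,0,0,0,0.4],[0,0.5,0,0,0,0,0.45],[0,0.5,0,0,0,0,0.45],[0,0.5,-15,0,0,0,0.45],[0,0.5,-40,0,0,0,0.45],[0,0.5,-75,0,0,0,0.45],[0,0.5,-90,0,0,0,0.45],[0,0.5,-90,0,0,0,0.45]]'
python3 - <<'E'
from workcell import snapshot,calibration,status
from h import *
import cv2,numpy as np
c=calibration("wrist");s=status.observe()
p,d=snapshot("wrist");cv2.imwrite("pics/w12.png",p[:,:,::-1])
v,u=np.nonzero(d>0);z=d[v,u]
q=R.from_quat(c['rotation']).apply(np.c_[(u-c['cx'])/c['fx']*z,-(v-c['cy'])/c['fy']*z,-z])+c['eye']
m=(abs(q[:,2]-.088)<.004)&(np.hypot(q[:,0]-.494,q[:,1]+.017)<.045)
rect=cv2.minAreaRect((q[m,:2]*1000).astype(np.float32));print(rect,"moved",np.hypot(rect[0][0]-517.64,rect[0][1]-97.38))
c=calibration("scene");p,d=snapshot("scene");cv2.imwrite("pics/s12.png",cv2.resize(p[140:310,190:450,::-1],None,fx=3,fy=3,interpolation=cv2.INTER_CUBIC))
v,u=np.nonzero(d>0);z=d[v,u]
q=R.from_quat(c['rotation']).apply(np.c_[(u-c['cx'])/c['fx']*z,-(v-c['cy'])/c['fy']*z,-z])+c['eye']
m=(np.hypot(q[:,0]-.539,q[:,1]-.2025)<.013);print("knob top",np.percentile(q[m,2],[90,98]))
E
```

```text
time: 12.23
position: [0.4964, -0.0157, 0.0567]
orientation: [0.995, -0.098, 0.0, -0.003]
force: [-3.7, 13.8, 5.4]
width: 0.126
time: 12.98
position: [0.4981, -0.0191, 0.1513]
orientation: [0.995, -0.098, 0.003, -0.001]
force: [0.3, -0.5, -0.2]
width: 0.449
((493.96209716796875, -15.26118278503418), (11.727355003356934, 59.41617965698242), 78.19171142578125) moved 115.1029067475474
knob top [0.13347388 0.13564421]
```

View pics/w12.png

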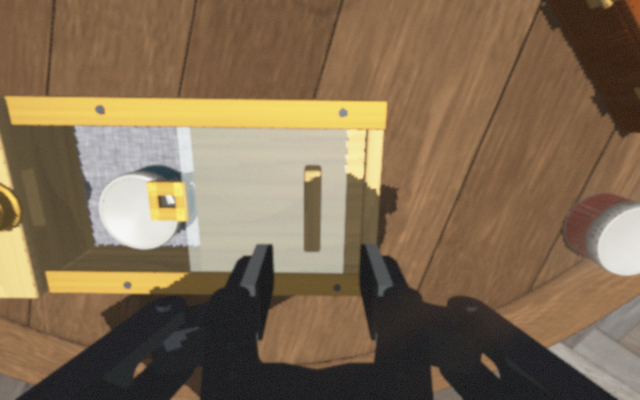

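View pics/s12.png

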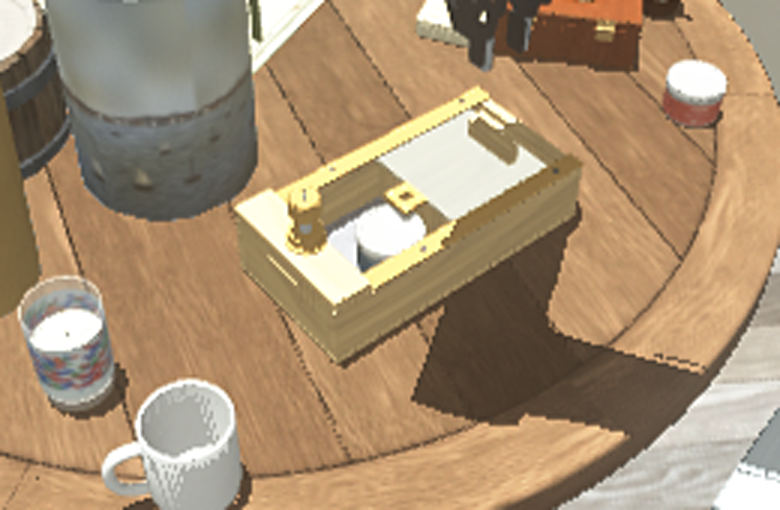

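The lid has moved 115 mm. The knob top is still at 0.134 m, so the screw is parked up, and the tin stands upright. The bystanders look unmoved and the gripper is clear, so I'm handing the job in.

Run:
```python
from workcell import env
print(env.finish_job())
```

```text
the job is handed in; nothing more can be done
None
```

The case is open. I pulled the screw up, wound it about 2.6 rad counterclockwise to its stop in one grip and let it go. Then I slid the lid open, let go and lifted clear. I handed the job in at about 13 s; no verdict was reported.

**Last checks:**
- **Screw:** the knob's top was at 0.134 m, which is 16 mm up, and still there after the lid move. A turning moment of about 0.6 N m just before release fits the stop.
- **Lid:** the bar had moved 115.1 mm, and the push force rose to about 14 N at the stop.
- **Tin and bystanders:** by eye, the tin in the case was upright and the candle, mug and outside tin looked unmoved. I did not measure how far any of them had shifted.
- **Gripper:** it was lifted clear, with about zero force.

**What went wrong or disagreed:**
- **First grip missed:** the pads really end about 20 mm behind the reported TCP. They shut above the knob, pressing on it with about 3 N, so I reopened, went lower and gripped again.
- **Off-centre grip:** the knob sat about 3 mm off the tool axis. That gave sideways forces of up to about 9 N while winding, and I corrected for it on the way.

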